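# Switch on the trailer's hazard lamps in sequence

## Robot

A 6-joint arm with a two-finger parallel gripper is mounted at the origin on the work surface. World frame = base frame: x ahead of the robot, y to its left, z up, the work surface at z = 0. Lengths are in m, angles in degrees, forces in N, time in s.
With the tool pointing down it reaches from about 0.35 to 0.875 m from the base axis. Payload 4.2 kg.
Tool frame: the origin (TCP) lies between the finger pads; the fingertips stand 8 mm ahead of it and the grasp point (between the pads) lies 11 mm behind it; x points along the fingers, y is the direction in which the jaws open and shut, and the axes are right-handed (so a half turn about x gives the same grasp; the last joint's range is limited). The gripper opens to 87 mm and grips with 3 to 60 N. Pads are 19 mm wide; open, the fingers measure 117 mm over their backs; the gripper's body (75 mm by 190 mm) begins 51 mm behind the grasp point.
Start: joints at [-54.683, 22.042, 0.453, 0, -68.411, -14.817], TCP at [0.219, -0.585, 0.231] pointing down, gripper open.
Joint ranges: [-179.83, 179.83], [-69.29, 118.12], [-61.27, 80.66], [-181.25, 117.63], [-171.15, -9.14], [-177.46, 177.46]. Speed limits (degrees/s): [159.86, 159.86, 180, 180, 180, 180].

## Interface

Orientations are given as a 3x3 rotation matrix whose columns are the frame's x, y, z axes.
In Python, from station import r gives the robot as it stands. The module is installed in compiled form; this text tells all that it offers.
- The arm moves only by the tool move_arm, never from a script. Its argument "increments" is one flat list of numbers, 7 for each row, row after row: the turn, a rotation vector about the tool's x, y, z in degrees, then the shift along the tool's x, y, z in m, then the finger opening in m, from 0 to 0.087. A call has 1 to 12 rows; each row is the pose to reach, as a shift and turn from the pose commanded when the call began, along the tool's axes at that moment; what a row does not reach only later rows make up. A row lasts 1/12 s, in which the tool goes at most 41.7 mm and 7.16 degrees, less where a joint would pass 70% of its speed; a pose out of reach is approached as far as the arm can. A call with a gripper value outside its range is refused whole. The fingers move at their own pace and stop on an object; the grip force is fixed at half the most. Time passes only in rows, so rows that repeat a pose let the fingers close. It gives the time, the measured TCP pose, the force and the opening at its end, in the units of the state.
- r.sense(): the state, without advancing time (a new reading comes with each control period).
- r.capture(name): name is "scene" or "top"; returns the picture (400x640x3 uint8, red, green, blue); there is no depth.
- r.calibration(name): a dict with "fx", "fy", "cx", "cy" (pixels), "rvec" (rotation vector, rad) and "tvec" (3), from world to camera coordinates, as OpenCV has them. Camera axes: x right, y down, z forward; pixel columns grow to the right and rows downward; lengths in m; the calibration is good to about 2 mm. A picture is of the moment at which its call begins. calibration takes no time and is no camera call.
- r.finish_job(): hands the job in, once; it reports no verdict.
The state is a dict: "time_s": time; "joints": joint angles; "joint_velocities": joint speeds; "effort": joint torques, N m; "tcp_pos": TCP position; "ee_rot": TCP orientation; "wrist_force": force on the tool from outside, world axes, zero at the start; "moment": the same for the moment, N m; "gripper_width": opening from 0.0 (shut) to 1.0 (fully open).
Only numpy, scipy, OpenCV 4.12 (cv2) and the standard library are available. Lean on these libraries where they do the work, as an engineer would, in place of code of your own. Each camera call takes 0.05 s, during which the arm holds its last target.

## Task

The three hazard lamps standing on the trailer deck flash one after another in the order in which they are switched on. Press in the switch on top of each, lightly and until it stays down: first the long flat bar lamp, then the wide flat disc lamp, last the tall narrow one. Only press them: do not lift, tip or push any lamp out of its place, leave the hitch, pin and tin alone, and finish clear of everything.

Things in the scene. Friction and masses are not known exactly. Their poses are not given: they have to be found in the camera images.
- bar_lamp: long flat bar-shaped hazard lamp, loose on the deck: rubber foot 66 x 166 mm, amber band, grey top at 40 mm above the deck; about 0.6 kg. Origin: centre of its underside; own y runs along its length, z up. Its switch sits 45 mm from the middle towards its own +y end.
- bar_switch_top (a point): Top of the bar lamp's round black push switch, 30 mm across, standing 11 mm proud of the lamp's grey top. This point is the centre of the switch's upper face and sinks with it; z is up when the lamp stands upright.
- bar_switch (a joint): Bar lamp: how far the switch is pressed in, m: 0 to 0.0015 at the start (out, off), 0.009 at its stop. It slides straight down against steady friction of about 4 N, has no spring and stays where it is left; the lamp is on beyond 0.006. It still stands 2 mm proud of the lamp's top when fully in.
- disc_lamp: wide flat round hazard lamp, loose on the deck: rubber foot 112 mm across, amber band, grey top at 40 mm above the deck; about 0.6 kg. Origin: centre of its underside, z up. Switch in the middle of its top.
- disc_switch_top (a point): Top of the disc lamp's round black push switch, 30 mm across, standing 11 mm proud of the lamp's grey top. This point is the centre of the switch's upper face and sinks with it; z is up when the lamp stands upright.
- disc_switch (a joint): Disc lamp: how far the switch is pressed in, m: 0 to 0.0015 at the start (out, off), 0.009 at its stop. It slides straight down against steady friction of about 4 N, has no spring and stays where it is left; the lamp is on beyond 0.006. It still stands 2 mm proud of the lamp's top when fully in.
- tall_lamp: tall narrow round hazard lamp, loose on the deck: rubber foot 84 mm across, amber column 60 mm across, grey top (66 mm across) at 90 mm above the deck; about 0.6 kg. Origin: centre of its underside, z up. Switch in the middle of its top.
- tall_switch_top (a point): Top of the tall lamp's round black push switch, 30 mm across, standing 11 mm proud of the lamp's grey top. This point is the centre of the switch's upper face and sinks with it; z is up when the lamp stands upright.
- tall_switch (a joint): Tall lamp: how far the switch is pressed in, m: 0 to 0.0015 at the start (out, off), 0.009 at its stop. It slides straight down against steady friction of about 4 N, has no spring and stays where it is left; the lamp is on beyond 0.006. It still stands 2 mm proud of the lamp's top when fully in.
- hitch: bystander: steel ball hitch lying on the deck, 64 x 220 mm, bar 50 mm high, ball (48 mm) up to 110 mm at its own -y end. Origin at the deck near the middle.
- hitch_pin: bystander: steel pin with a cross head lying on the deck, 50 x 120 x 20 mm. Origin at the deck near the middle.
- grease_tin: bystander: upright round tin, 74 mm across, 85 mm high. Origin: centre of its underside.
There are look-alikes about, which are no part of the job. What is shaped like the tall_lamp but green is not meant.

How it is judged:
By the outcome, as a careful person would: the job done as asked, in the order asked, and still so for the second after the job is handed in, with the robot touching nothing.
It also fails if it takes over 48 s, if anything falls off the work surface, if the arm or the gripper's body presses on something with over 40 N, if the wrist force passes 120 N, or if a joint passes its speed limit or range.

## Working session

There is one attempt and no reset: what is moved stays moved. The work goes in short steps, Python scripts to look and compute and a tool call to move; the robot and the scene stay as the last step left them, time stands still between calls to the robot, and variables do not carry over. Pictures are saved under pics/ and viewed, and the job is handed in when it is done.

Besides the shell and the picture viewer there is one more tool, called after ">>>" by a JSON object that holds its "api" and its "payload". move_arm: Moves the arm, as the interface text tells. Its arguments: {"type":"object","properties":{"increments":{"type":"array","items":{"type":"number"}}},"required":["increments"]}

```bash
mkdir -p pics; python3 - <<'E'
from station import r
import cv2
for n in ("scene","top"):
    im=r.capture(n); cv2.imwrite(f"pics/{n}0.png",im[:,:,::-1]); print(n,r.calibration(n))
s=r.sense(); print(s)
E
```

```text
scene {'fx': 439.28106278976963, 'fy': 439.28106278976963, 'cx': 328.8126671403945, 'cy': 195.51611791323148, 'rvec': array([ 1.62715549,  1.71426685, -0.83021068]), 'tvec': array([ 0.05349391, -0.30865249,  1.47641591])}
top {'fx': 397.0510896560041, 'fy': 397.0510896560041, 'cx': 319.85418714408814, 'cy': 205.74849825878317, 'rvec': array([ 2.19948889, -2.14598935,  0.14008436]), 'tvec': array([-0.05150528,  0.63238529,  1.01465825])}
{'time_s': 0.1, 'joints': array([-5.46843258e+01,  2.20891063e+01,  3.88963783e-01, -2.48668872e-02,
       -6.84101719e+01, -1.48153141e+01]), 'joint_velocities': array([-0.02154717, -0.19848724,  0.13646536,  0.01759346,  0.03577538,
       -0.02620006]), 'effort': array([-1.80108409e-04, -3.91689384e+01,  1.87933946e+01,  4.23189148e+00,
        1.34513166e-02, -7.47945160e-05]), 'tcp_pos': array([ 0.2187136 , -0.58494471,  0.2295504 ]), 'ee_rot': array([[-7.83692355e-04, -3.50062545e-01,  9.36726001e-01],
       [ 1.80430921e-03,  9.36724268e-01,  3.50063408e-01],
       [-9.99998065e-01,  1.96448536e-03, -1.02482573e-04]]), 'wrist_force': array([ 0.96078273,  1.00643476, -0.51398923]), 'moment': array([-0.04425931,  0.0478466 ,  0.00144607]), 'gripper_width': 1.000889550435393}
```

View pics/scene0.png

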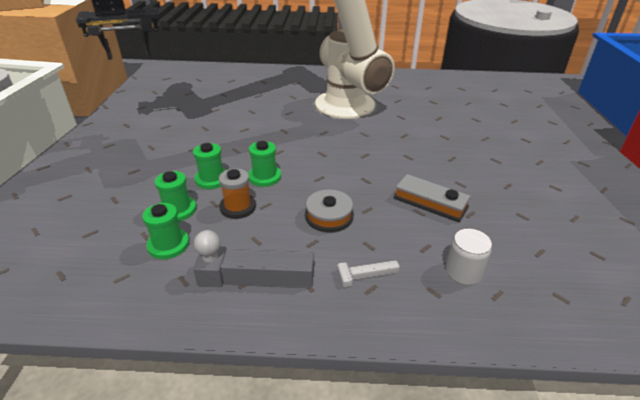

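View pics/top0.png

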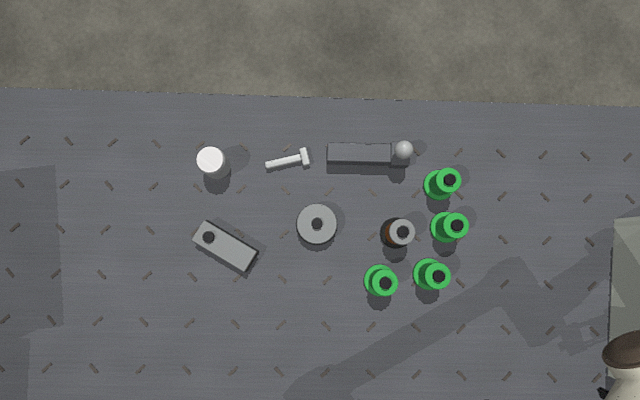

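The scene camera shows the bar lamp's switch at (452,195), the disc's at (329,202) and the amber tall lamp's at (234,175). In the top view they are at (208,237), (317,224) and (402,233). The possible mix-ups are the four green tall lamps, at top-view pixels (449,181), (457,226), (432,274) and (382,283). I'm ruling those out because they are green. Next I'll check with close crops and triangulate.

```bash
cat > h.py <<'E'
from station import r
import cv2,numpy as np
def cam(n):
    c=r.calibration(n);K=np.array([[c['fx'],0,c['cx']],[0,c['fy'],c['cy']],[0,0,1]])
    R=cv2.Rodrigues(c['rvec'])[0];return K,R,np.array(c['tvec'])
def onz(n,uv,z):
    K,R,t=cam(n);o=-R.T@t;d=R.T@np.linalg.inv(K)@np.array([uv[0],uv[1],1.]);return o+d*(z-o[2])/d[2]
def proj(n,p):
    K,R,t=cam(n);q=K@(R@np.array(p)+t);return q[:2]/q[2]
def tri(a,b):
    P=[]
    for n in("scene","top"):
        K,R,t=cam(n);P.append(K@np.c_[R,t])
    X=cv2.triangulatePoints(P[0],P[1],np.array(a,float).reshape(2,1),np.array(b,float).reshape(2,1));return (X[:3]/X[3]).ravel()
def blob(im,uv,w=11,th=40):
    u,v=uv;m=(im[v-w:v+w+1,u-w:u+w+1].max(2)<th).astype(np.uint8)
    n,l,s,c=cv2.connectedComponentsWithStats(m);k=l[w,w]
    return c[k]+[u-w,v-w],s[k]
E
python3 - <<'E'
from h import *
a=cv2.imread("pics/scene0.png");b=cv2.imread("pics/top0.png")
for nm,s,t,z in (("bar",(452,195),(208,237),.051),("disc",(329,202),(317,224),.051),("tall",(234,175),(402,233),.101)):
    cs,ss=blob(a,s);ct,st=blob(b,t)
    print(nm,cs,ss,ct,st,tri(cs,ct),onz("scene",cs,z-.003),onz("top",ct,z-.003))
cr=[cv2.resize(b[y-50:y+50,x-50:x+50],(260,260),interpolation=2) for x,y in((220,245),(317,224),(402,233))]
cr2=[cv2.resize(a[y-50:y+50,x-50:x+50],(260,260),interpolation=2) for x,y in((432,197),(329,205),(234,190))]
cv2.imwrite("pics/crop.png",np.vstack([np.hstack(cr),np.hstack(cr2)]))
E
```

```text
bar [452.06706114 194.92504931] [  0   0  23  23 507] [207.9829222  236.99240987] [  0   0  23  23 527] [0.5439944  0.25327247 0.04029897] [0.55423759 0.25056429 0.048     ] [0.54368998 0.25056446 0.048     ]
disc [328.98043053 201.9295499 ] [  0   0  23  23 511] [317. 224.] [  0   0  23  23 529] [ 0.58484942 -0.02905866  0.03714533] [ 0.59866647 -0.02828299  0.048     ] [ 0.58415378 -0.02941579  0.048     ]
tall [234.00589391 174.93123772] [  0   0  23  23 509] [402.0671785  232.91746641] [  0   0  23  23 521] [ 0.56456617 -0.2426862   0.08672027] [ 0.58059855 -0.23796002  0.098     ] [ 0.56402593 -0.24012217  0.098     ]
```

View pics/crop.png

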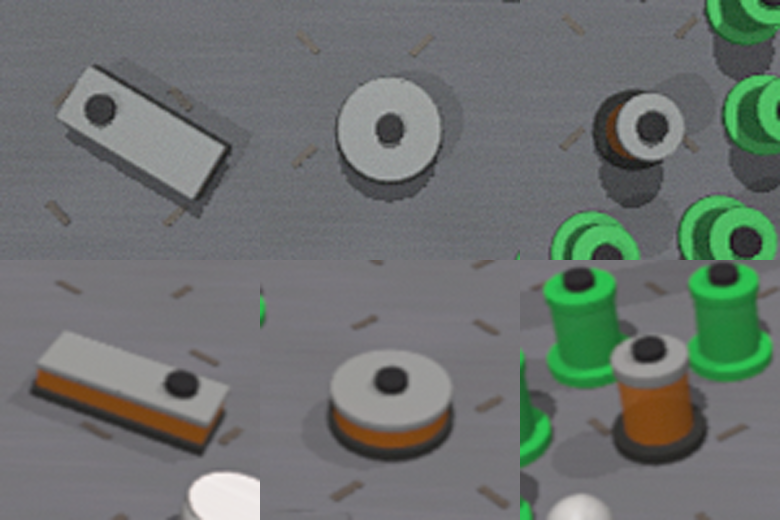

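```bash
python3 - <<'E'
from h import *
a=cv2.imread("pics/scene0.png");b=cv2.imread("pics/top0.png")
print(a[195,452],b[237,208])
for nm,s,t,z in (("bar",(452,195),(208,237),.051),("disc",(329,202),(317,224),.051),("tall",(234,175),(402,233),.101)):
  for th in(60,80):
    cs,ss=blob(a,s,th=th);ct,st=blob(b,t,th=th)
    print(nm,cs.round(1),ss,ct.round(1),st,tri(cs,ct).round(4),onz("scene",cs,z-.003).round(4),onz("top",ct,z-.001).round(4))
E
```

```text
[49 47 49] [57 57 55]
bar [451.5 194.6] [ 5  6 12 10 93] [207.9 237.2] [ 6  6 11 11 50] [0.5433 0.2525 0.0408] [0.553  0.2494 0.048 ] [0.5431 0.2502 0.05  ]
bar [451.4 194.5] [  4   6  13  10 108] [208.2 236.8] [  6   6  12  11 104] [0.5444 0.2518 0.0418] [0.5527 0.2493 0.048 ] [0.5441 0.2495 0.05  ]
disc [329. 201.] [ 6  6 11  9 87] [317.  223.9] [  0   0  23  23 502] [ 0.5848 -0.029   0.0398] [ 0.5953 -0.0284  0.048 ] [ 0.5842 -0.0294  0.05  ]
disc [329. 201.] [  5   5  13  11 108] [316.5 223.2] [ 6  5 10 11 93] [ 0.5866 -0.0285  0.041 ] [ 0.5955 -0.0284  0.048 ] [ 0.586  -0.0282  0.05  ]
tall [233.1 174.2] [ 5  6 12  9 90] [402.5 231.7] [ 6  4 12 12 94] [ 0.5675 -0.2432  0.0906] [ 0.578  -0.2404  0.098 ] [ 0.567  -0.2407  0.1   ]
tall [233.1 174.1] [  4   5  13  11 104] [402.4 231.6] [  6   4  12  12 113] [ 0.5679 -0.2431  0.0912] [ 0.5775 -0.2407  0.098 ] [ 0.5673 -0.2405  0.1   ]
```

```bash
cat >> h.py <<'E'
def shift(p):
    s=r.sense(); return (s['ee_rot'].T@(np.array(p)-s['tcp_pos'])).round(4)
E
python3 - <<'E'
from h import *
print(shift([.546,.2495,.10]))
E
```

```text
[0.1308 0.6668 0.5987]
```

>>> {"api": "move_arm", "payload": {"increments": [0, 0, 0, 0.04, 0.333, 0.299, 0, 0, 0, 0, 0.04, 0.333, 0.299, 0, 0, 0, 0, 0.04, 0.333, 0.299, 0, 0, 0, 0, 0.04, 0.333, 0.299, 0, 0, 0, 0, 0.04, 0.333, 0.299, 0, 0, 0, 0, 0.04, 0.333, 0.299, 0, 0, 0, 0, 0.04, 0.333, 0.299, 0, 0, 0, 0, 0.04, 0.333, 0.299, 0, 0, 0, 0, 0.04, 0.333, 0.299, 0, 0, 0, 0, 0.04, 0.333, 0.299, 0, 0, 0, 0, 0.04, 0.333, 0.299, 0, 0, 0, 0, 0.04, 0.333, 0.299, 0]}}

```text
time_s: 1.1
tcp_pos: [0.3835, -0.1649, 0.1902]
ee_rot: [[0.0, -0.356, 0.934], [0.001, 0.934, 0.356], [-1.0, 0.001, 0.0]]
wrist_force: [0.6, -0.8, 0.3]
gripper_width: 0.175
```

```bash
python3 - <<'E'
from h import *
print(shift([.546,.2495,.10]))
E
```

```text
[0.0905 0.3292 0.2994]
```

>>> {"api": "move_arm", "payload": {"increments": [0, 0, 0, 0.09, 0.329, 0.3, 0, 0, 0, 0, 0.09, 0.329, 0.3, 0, 0, 0, 0, 0.09, 0.329, 0.3, 0, 0, 0, 0, 0.09, 0.329, 0.3, 0, 0, 0, 0, 0.09, 0.329, 0.3, 0, 0, 0, 0, 0.09, 0.329, 0.3, 0, 0, 0, 0, 0.09, 0.329, 0.3, 0, 0, 0, 0, 0.09, 0.329, 0.3, 0, 0, 0, 0, 0.09, 0.329, 0.3, 0, 0, 0, 0, 0.09, 0.329, 0.3, 0, 0, 0, 0, 0.09, 0.329, 0.3, 0, 0, 0, 0, 0.09, 0.329, 0.3, 0]}}

```text
time_s: 2.1
tcp_pos: [0.5502, 0.2494, 0.0981]
ee_rot: [[0.001, -0.354, 0.935], [-0.0, 0.935, 0.354], [-1.0, -0.0, 0.001]]
wrist_force: [0.6, -0.4, 0.2]
gripper_width: 0.004
```

```bash
python3 - <<'E'
from h import *
s=r.sense();print(s['tcp_pos'],s['wrist_force'],s['gripper_width'],shift([.546,.2495,.07]))
a=r.capture("scene")[:,:,::-1];b=r.capture("top")[:,:,::-1]
tip=s['tcp_pos']+s['ee_rot'][:,0]*.008
print(proj("scene",tip),proj("top",tip))
cv2.imwrite("pics/h1.png",np.hstack([cv2.resize(a[130:230,400:500],(390,390),interpolation=2),cv2.resize(b[190:290,160:260],(390,390),interpolation=2)]))
E
```

```text
[0.5502018  0.24935682 0.09807021] [ 0.55190268 -0.35618934  0.19153553] 0.003804098762405032 [ 0.0281  0.0016 -0.0039]
[454.75402034 178.77735197] [204.18506424 233.81791732]
```

View pics/h1.png

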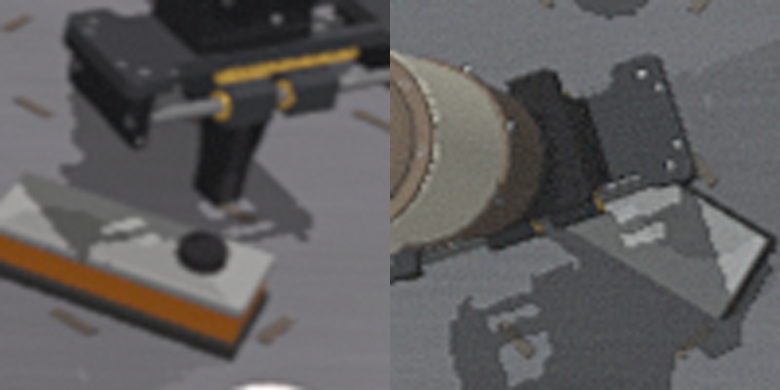

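The fingertip is at about scene (456,181) while the calibration predicts (455,179). So the scene camera reads slightly low, which explains the disagreement in x, and I'll use the top-camera positions. Going down to just above the bar switch.

>>> {"api": "move_arm", "payload": {"increments": [0, 0, 0, 0.01, 0.002, -0.0045, 0, 0, 0, 0, 0.02, 0.002, -0.0045, 0, 0, 0, 0, 0.03, 0.002, -0.0045, 0, 0, 0, 0, 0.034, 0.002, -0.0045, 0, 0, 0, 0, 0.034, 0.002, -0.0045, 0, 0, 0, 0, 0.034, 0.002, -0.0045, 0]}}

```text
time_s: 2.7
tcp_pos: [0.5433, 0.2442, 0.0665]
ee_rot: [[-0.0, -0.35, 0.937], [-0.0, 0.937, 0.35], [-1.0, -0.0, -0.0]]
wrist_force: [0.6, -0.1, 0.5]
gripper_width: 0.007
```

```bash
python3 - <<'E'
from h import *
s=r.sense();print(s['tcp_pos'],s['wrist_force'])
a=r.capture("scene")[:,:,::-1]
cv2.imwrite("pics/h2.png",cv2.resize(a[150:230,410:490],(560,560),interpolation=2))
E
```

```text
[0.54333707 0.24419569 0.06646372] [ 0.56511809 -0.14249309  0.45655965]
```

View pics/h2.png

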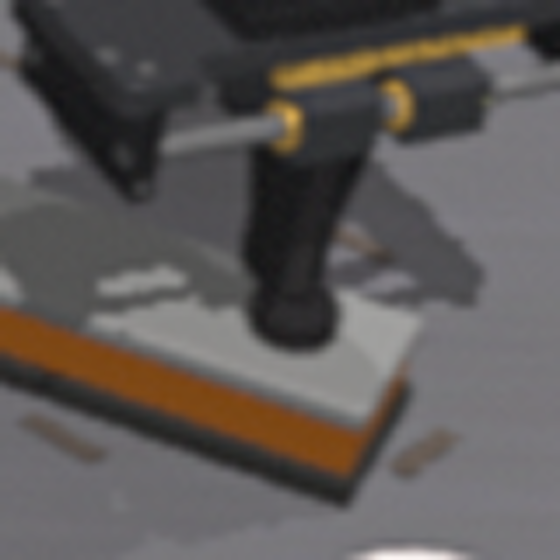

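>>> {"api": "move_arm", "payload": {"increments": [0, 0, 0, 0, 0.0045, 0.003, 0, 0, 0, 0, 0.002, 0.0045, 0.003, 0, 0, 0, 0, 0.004, 0.0045, 0.003, 0, 0, 0, 0, 0.006, 0.0045, 0.003, 0, 0, 0, 0, 0.007, 0.0045, 0.003, 0, 0, 0, 0, 0.008, 0.0045, 0.003, 0, 0, 0, 0, 0.008, 0.0045, 0.003, 0]}}

```text
time_s: 3.33
tcp_pos: [0.5443, 0.25, 0.0587]
ee_rot: [[-0.0, -0.35, 0.937], [-0.0, 0.937, 0.35], [-1.0, -0.0, -0.0]]
wrist_force: [-1.9, 0.5, 1.8]
gripper_width: 0.0
```

>>> {"api": "move_arm", "payload": {"increments": [0, 0, 0, 0.001, 0, 0, 0, 0, 0, 0, 0.002, 0, 0, 0, 0, 0, 0, 0.003, 0, 0, 0, 0, 0, 0, 0.004, 0, 0, 0, 0, 0, 0, 0.004, 0, 0, 0]}}

```text
time_s: 3.75
tcp_pos: [0.5443, 0.25, 0.0544]
ee_rot: [[-0.0, -0.35, 0.937], [-0.0, 0.937, 0.35], [-1.0, 0.0, -0.0]]
wrist_force: [-3.2, 0.3, 3.4]
gripper_width: 0.004
```

>>> {"api": "move_arm", "payload": {"increments": [0, 0, 0, 0.001, 0, 0, 0, 0, 0, 0, 0.002, 0, 0, 0, 0, 0, 0, 0.003, 0, 0, 0, 0, 0, 0, 0.003, 0, 0, 0]}}

```text
time_s: 4.08
tcp_pos: [0.5444, 0.25, 0.0513]
ee_rot: [[-0.0, -0.35, 0.937], [-0.0, 0.937, 0.35], [-1.0, -0.0, -0.0]]
wrist_force: [-0.6, 0.4, 2.0]
gripper_width: 0.004
```

>>> {"api": "move_arm", "payload": {"increments": [0, 0, 0, 0.0005, 0, 0, 0, 0, 0, 0, 0.001, 0, 0, 0, 0, 0, 0, 0.001, 0, 0, 0]}}

```text
time_s: 4.33
tcp_pos: [0.5445, 0.25, 0.0505]
ee_rot: [[0.0, -0.35, 0.937], [-0.0, 0.937, 0.35], [-1.0, -0.0, 0.0]]
wrist_force: [-2.9, -0.5, 3.6]
gripper_width: 0.006
```

>>> {"api": "move_arm", "payload": {"increments": [0, 0, 0, 0.0005, 0, 0, 0, 0, 0, 0, 0.001, 0, 0, 0, 0, 0, 0, 0.001, 0, 0, 0]}}

```text
time_s: 4.58
tcp_pos: [0.5445, 0.25, 0.0504]
ee_rot: [[0.0, -0.351, 0.937], [-0.0, 0.937, 0.351], [-1.0, -0.0, 0.0]]
wrist_force: [-4.5, -0.2, 7.7]
gripper_width: 0.007
```

>>> {"api": "move_arm", "payload": {"increments": [0, 0, 0, -0.02, 0, 0, 0, 0, 0, 0, -0.05, 0, 0, 0, 0, 0, 0, -0.06, -0.04, -0.008, 0, 0, 0, 0, -0.06, -0.08, -0.017, 0, 0, 0, 0, -0.06, -0.12, -0.025, 0, 0, 0, 0, -0.06, -0.16, -0.034, 0, 0, 0, 0, -0.06, -0.2, -0.043, 0, 0, 0, 0, -0.06, -0.24, -0.051, 0, 0, 0, 0, -0.06, -0.275, -0.059, 0, 0, 0, 0, -0.06, -0.275, -0.059, 0, 0, 0, 0, -0.05, -0.275, -0.059, 0, 0, 0, 0, -0.04, -0.275, -0.059, 0]}}

```text
time_s: 5.58
tcp_pos: [0.5859, -0.0284, 0.0888]
ee_rot: [[0.002, -0.349, 0.937], [0.0, 0.937, 0.349], [-1.0, -0.0, 0.002]]
wrist_force: [0.1, -0.4, 0.5]
gripper_width: 0.007
```

```bash
python3 - <<'E'
from h import *
s=r.sense();a=r.capture("scene")[:,:,::-1];b=r.capture("top")[:,:,::-1]
s=r.sense();print(s['tcp_pos'],s['wrist_force'],shift([.5855,-.0285,.0605]))
a0=cv2.imread("pics/scene0.png")
f=lambda q,y,x:cv2.resize(q[y-40:y+40,x-40:x+40],(390,300*390//300),interpolation=2)[45:345]
cv2.imwrite("pics/h3.png",np.vstack([np.hstack([f(a,200,329),f(b,237,208)]),np.hstack([f(a,197,440),f(a0,197,440)])]))
E
```

```text
[ 0.58377012 -0.02751124  0.08671669] [ 0.14332787 -0.82115938 -0.91509107] [ 0.0262 -0.0016  0.0014]
```

View pics/h3.png

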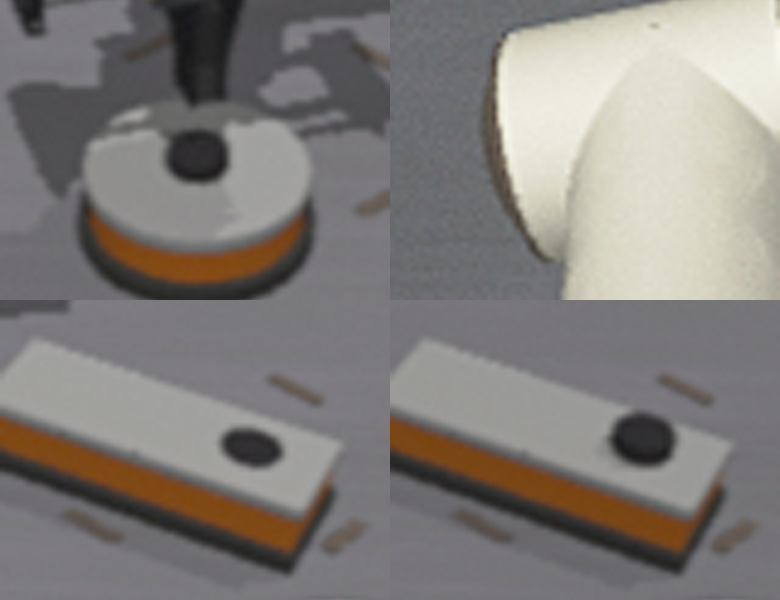

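The bar switch is now pressed in nearly flush, and the lamp hasn't moved (lower left now, lower right before). The gripper is lined up above the disc switch. Going down.

>>> {"api": "move_arm", "payload": {"increments": [0, 0, 0, 0.008, -0.0015, 0.0015, 0, 0, 0, 0, 0.016, -0.0015, 0.0015, 0, 0, 0, 0, 0.022, -0.0015, 0.0015, 0, 0, 0, 0, 0.026, -0.0015, 0.0015, 0, 0, 0, 0, 0.026, -0.0015, 0.0015, 0, 0, 0, 0, 0.027, -0.0015, 0.0015, 0, 0, 0, 0, 0.027, -0.0015, 0.0015, 0]}}

```text
time_s: 6.27
tcp_pos: [0.5876, -0.029, 0.0626]
ee_rot: [[0.0, -0.35, 0.937], [0.0, 0.937, 0.35], [-1.0, -0.0, 0.0]]
wrist_force: [-0.2, -0.4, 0.1]
gripper_width: 0.007
```

>>> {"api": "move_arm", "payload": {"increments": [0, 0, 0, 0.002, 0, -0.0015, 0, 0, 0, 0, 0.003, 0, -0.0015, 0, 0, 0, 0, 0.004, 0, -0.0015, 0, 0, 0, 0, 0.005, 0, -0.0015, 0, 0, 0, 0, 0.006, 0, -0.0015, 0, 0, 0, 0, 0.007, 0, -0.0015, 0, 0, 0, 0, 0.008, 0, -0.0015, 0, 0, 0, 0, 0.008, 0, -0.0015, 0]}}

```text
time_s: 6.93
tcp_pos: [0.586, -0.0297, 0.0546]
ee_rot: [[0.0, -0.35, 0.937], [-0.0, 0.937, 0.35], [-1.0, -0.0, 0.0]]
wrist_force: [-1.4, -0.7, 3.1]
gripper_width: 0.004
```

>>> {"api": "move_arm", "payload": {"increments": [0, 0, 0, 0.001, 0, 0, 0, 0, 0, 0, 0.002, 0, 0, 0, 0, 0, 0, 0.003, 0, 0, 0, 0, 0, 0, 0.0035, 0, 0, 0, 0, 0, 0, 0.0035, 0, 0, 0]}}

```text
time_s: 7.35
tcp_pos: [0.586, -0.0297, 0.0508]
ee_rot: [[-0.0, -0.35, 0.937], [-0.0, 0.937, 0.35], [-1.0, -0.0, -0.0]]
wrist_force: [-0.7, -0.4, 2.9]
gripper_width: 0.007
```

>>> {"api": "move_arm", "payload": {"increments": [0, 0, 0, 0.0005, 0, 0, 0, 0, 0, 0, 0.001, 0, 0, 0, 0, 0, 0, 0.0012, 0, 0, 0, 0, 0, 0, 0.0012, 0, 0, 0]}}

```text
time_s: 7.68
tcp_pos: [0.586, -0.0297, 0.0504]
ee_rot: [[0.0, -0.35, 0.937], [-0.0, 0.937, 0.35], [-1.0, -0.0, -0.0]]
wrist_force: [-3.3, -0.2, 6.7]
gripper_width: -0.001
```

>>> {"api": "move_arm", "payload": {"increments": [0, 0, 0, -0.02, 0, 0, 0, 0, 0, 0, -0.055, 0, 0, 0, 0, 0, 0, -0.09, 0, 0, 0, 0, 0, 0, -0.1, -0.035, -0.017, 0, 0, 0, 0, -0.1, -0.07, -0.033, 0, 0, 0, 0, -0.1, -0.105, -0.05, 0, 0, 0, 0, -0.1, -0.14, -0.067, 0, 0, 0, 0, -0.1, -0.175, -0.083, 0, 0, 0, 0, -0.1, -0.191, -0.091, 0, 0, 0, 0, -0.1, -0.191, -0.091, 0, 0, 0, 0, -0.09, -0.191, -0.091, 0, 0, 0, 0, -0.085, -0.191, -0.091, 0]}}

```text
time_s: 8.68
tcp_pos: [0.5672, -0.2396, 0.1331]
ee_rot: [[-0.001, -0.35, 0.937], [0.001, 0.937, 0.35], [-1.0, 0.002, -0.001]]
wrist_force: [0.2, 0.2, 0.7]
gripper_width: 0.009
```

```bash
python3 - <<'E'
from h import *
a=r.capture("scene")[:,:,::-1];b=r.capture("top")[:,:,::-1]
s=r.sense();print(s['tcp_pos'],s['wrist_force'],shift([.5675,-.2405,.112]))
f=lambda q,y,x:cv2.resize(q[y-40:y+40,x-40:x+40],(390,300*390//300),interpolation=2)
cv2.imwrite("pics/h4.png",np.hstack([f(a,175,234),f(a,200,329)]))
E
```

```text
[ 0.56678949 -0.23890343  0.13271252] [-0.93942407 -0.67252516 -0.59162129] [ 0.0207 -0.0018  0.0002]
```

View pics/h4.png

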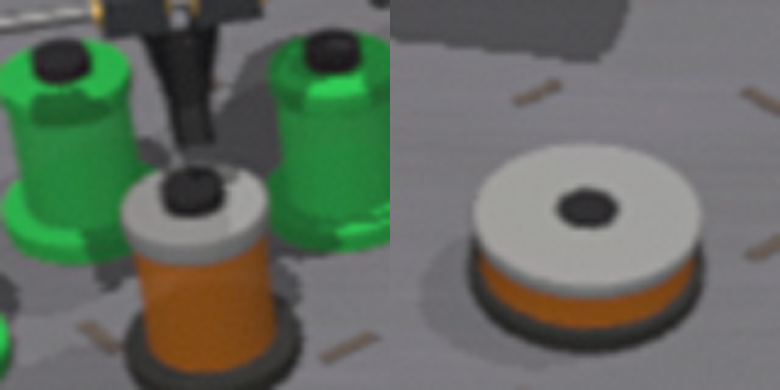

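The disc switch is down and the gripper is above the amber lamp's switch at about scene (234,174). Going down.

>>> {"api": "move_arm", "payload": {"increments": [0, 0, 0, 0.006, -0.0015, 0, 0, 0, 0, 0, 0.012, -0.0015, 0, 0, 0, 0, 0, 0.017, -0.0015, 0, 0, 0, 0, 0, 0.019, -0.0015, 0, 0, 0, 0, 0, 0.02, -0.0015, 0, 0, 0, 0, 0, 0.02, -0.0015, 0, 0]}}

```text
time_s: 9.28
tcp_pos: [0.5681, -0.2417, 0.1146]
ee_rot: [[-0.0, -0.35, 0.937], [0.0, 0.937, 0.35], [-1.0, 0.0, -0.0]]
wrist_force: [-0.6, -0.8, 0.5]
gripper_width: 0.003
```

>>> {"api": "move_arm", "payload": {"increments": [0, 0, 0, 0.002, 0.001, 0, 0, 0, 0, 0, 0.004, 0.001, 0, 0, 0, 0, 0, 0.005, 0.001, 0, 0, 0, 0, 0, 0.006, 0.001, 0, 0, 0, 0, 0, 0.007, 0.001, 0, 0, 0, 0, 0, 0.008, 0.001, 0, 0, 0, 0, 0, 0.009, 0.001, 0, 0, 0, 0, 0, 0.01, 0.001, 0, 0, 0, 0, 0, 0.01, 0.001, 0, 0]}}

```text
time_s: 10.03
tcp_pos: [0.5678, -0.2409, 0.105]
ee_rot: [[0.0, -0.35, 0.937], [-0.0, 0.937, 0.35], [-1.0, -0.0, 0.0]]
wrist_force: [-0.4, 1.3, 4.1]
gripper_width: 0.004
```

Tip at 0.097 and in contact. The stop is at about 0.092.

>>> {"api": "move_arm", "payload": {"increments": [0, 0, 0, 0.001, 0, 0, 0, 0, 0, 0, 0.002, 0, 0, 0, 0, 0, 0, 0.003, 0, 0, 0, 0, 0, 0, 0.004, 0, 0, 0, 0, 0, 0, 0.004, 0, 0, 0]}}

```text
time_s: 10.45
tcp_pos: [0.5679, -0.2409, 0.1006]
ee_rot: [[-0.0, -0.35, 0.937], [0.0, 0.937, 0.35], [-1.0, 0.0, -0.0]]
wrist_force: [-0.8, 0.8, 2.3]
gripper_width: 0.004
```

>>> {"api": "move_arm", "payload": {"increments": [0, 0, 0, 0.0005, 0, 0, 0, 0, 0, 0, 0.001, 0, 0, 0, 0, 0, 0, 0.001, 0, 0, 0]}}

```text
time_s: 10.7
tcp_pos: [0.5679, -0.2409, 0.1004]
ee_rot: [[0.0, -0.35, 0.937], [-0.0, 0.937, 0.35], [-1.0, -0.0, -0.0]]
wrist_force: [-2.1, 1.9, 5.9]
gripper_width: 0.008
```

>>> {"api": "move_arm", "payload": {"increments": [0, 0, 0, -0.02, 0, 0, 0, 0, 0, 0, -0.055, 0, 0, 0, 0, 0, 0, -0.09, 0, 0, 0, 0, 0, 0, -0.13, 0, 0, 0, 0, 0, 0, -0.13, -0.015, -0.034, 0, 0, 0, 0, -0.13, -0.03, -0.067, 0, 0, 0, 0, -0.13, -0.045, -0.1, 0, 0, 0, 0, -0.13, -0.06, -0.134, 0, 0, 0, 0, -0.13, -0.075, -0.168, 0, 0, 0, 0, -0.13, -0.09, -0.2, 0, 0, 0, 0, -0.13, -0.105, -0.235, 0, 0, 0, 0, -0.13, -0.12, -0.268, 0]}}

```text
time_s: 11.7
tcp_pos: [0.3574, -0.4481, 0.2291]
ee_rot: [[0.0, -0.35, 0.937], [0.0, 0.937, 0.35], [-1.0, 0.0, 0.0]]
wrist_force: [0.1, -0.1, 0.1]
gripper_width: 0.005
```

>>> {"api": "move_arm", "payload": {"increments": [0, 0, 0, 0, -0.015, -0.034, 0, 0, 0, 0, 0, -0.03, -0.067, 0, 0, 0, 0, 0, -0.045, -0.1, 0, 0, 0, 0, 0, -0.06, -0.134, 0, 0, 0, 0, 0, -0.075, -0.168, 0, 0, 0, 0, 0, -0.08, -0.178, 0, 0, 0, 0, 0, -0.08, -0.178, 0, 0, 0, 0, 0, -0.08, -0.178, 0]}}

```text
time_s: 12.37
tcp_pos: [0.2198, -0.5844, 0.2287]
ee_rot: [[-0.0, -0.349, 0.937], [0.001, 0.937, 0.349], [-1.0, 0.001, 0.0]]
wrist_force: [0.1, -0.1, 0.1]
gripper_width: 0.005
```

```bash
python3 - <<'E'
from h import *
a=r.capture("scene")[:,:,::-1];b=r.capture("top")[:,:,::-1]
s=r.sense();print(s['time_s'],s['tcp_pos'],s['wrist_force'])
a0=cv2.imread("pics/scene0.png");b0=cv2.imread("pics/top0.png")
g=lambda q:q[120:300,130:510]
cv2.imwrite("pics/h5.png",np.vstack([cv2.resize(g(a),(630,298),interpolation=2),cv2.resize(g(a0),(630,298),interpolation=2)]))
cv2.imwrite("pics/h6.png",np.vstack([cv2.resize(q[130:310,170:490],(530,298),interpolation=2) for q in(b,b0)]))
E
```

```text
12.4667 [ 0.22093873 -0.58371488  0.22941837] [-0.62135678  0.47750721  0.09464126]
```

View pics/h5.png

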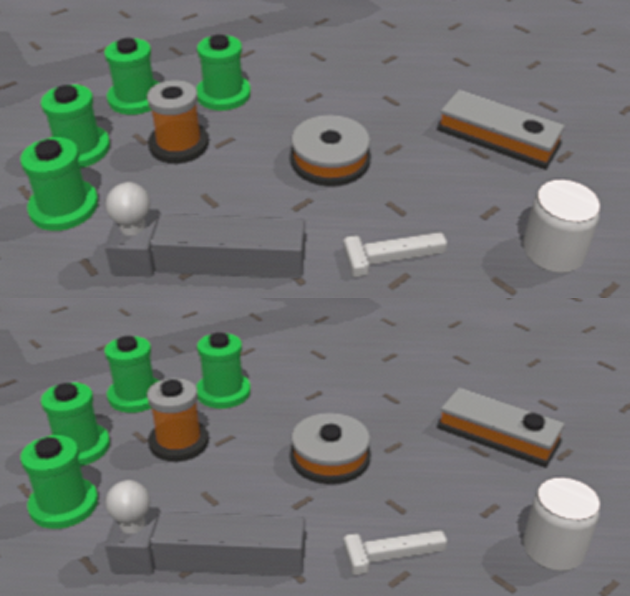

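View pics/h6.png

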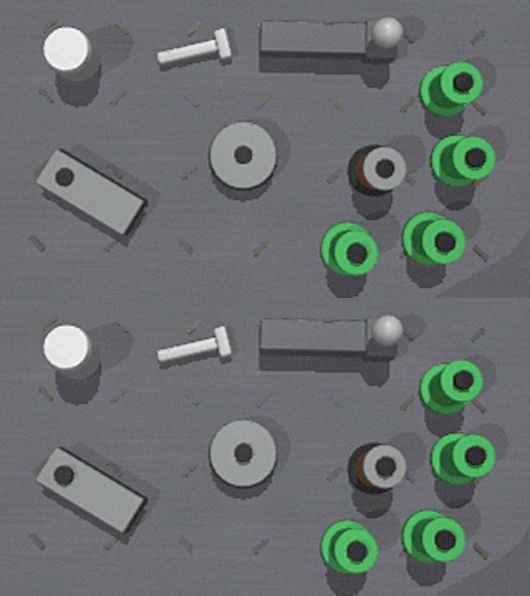

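All three switches are down, and no lamp or bystander has moved in either view. The arm is clear.

```bash
python3 -c "
from station import r
print(r.finish_job())"
```

```text
the job is handed in; nothing more can be done
None
```

I pressed all three switches down to their stops, in the order asked: bar lamp, disc lamp, then the amber tall lamp. I used closed fingertips, and the highest upward force I read at any switch was about 8 N. I then backed the arm off to its start position and handed the job in at about 12.5 s.

**Final checks:** the before and after pictures show all three switches nearly flush. No lamp, green look-alike, hitch, pin or tin moved visibly. The wrist force is back to about zero.

**Disagreement:** the two cameras gave positions about 6–10 mm apart. The scene camera read about 1–2 pixels low when I compared it with the visible fingertip. I used the top-camera positions, and the contact heights then matched the stated lamp dimensions.

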